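Slide the puck light into the plinth of a lantern pumpkin and switch it on

TASK

Set the white puck light down flat on one end of the pumpkin plinth's plywood top, then, keeping it down on the plywood rather than lifting it over the recess, slide it by feel until it drops into the round recess and sits flat and fully down; stop there, without shoving it on against the lip. Then press its yellow lens down to switch it on, and let go. Handle it gently, its case is thin, and leave the tape, glue and paint where they stand.

Things in the scene. Friction and masses are not known exactly. Their poses are not given: they have to be found in the camera images.
- puck_mid (a point): Centre (half-way up the case) of the loose white puck light: round flat case, 56 mm diameter, 16 mm high, plain sides, about 0.12 kg; on top a yellow lens, 40 mm diameter, rising 5.5 mm above the case. It starts flat on the bench, lens up, free space round it. Thin case: the fingers' forces on it, both fingers added up, must stay under 30 N.
- puck: The same puck light; origin at the centre of its underside, z up through the lens. Near the recess it tips with its low side towards the recess's centre; it drops in when within about 2 mm of it.
- lens_top (a point): Centre of the top of the puck's yellow lens, 13.5 mm above the puck's centre. The lens is the push switch.
- lens (a joint): How far the lens is pressed in, in m: 0 at rest, 0.003 at the stop. It springs back. It starts to move at 2 N and reaches the stop at 5 N; the lamp switches on beyond 0.002 (4 N).
- plinth: Fixed two-layer plinth, origin at the centre of its underside on the bench. Green base board 226 mm (x) by 292 mm (y), 9 mm thick; on it a smooth plywood board 190 mm (x) by 256 mm (y), 12 mm thick. The plywood was screwed on by eye: it lies up to 16 mm off the base's centre along x and along y, up to 0.05 rad askew. It is not measured, nor is its recess.
- plinth_mid (a point): Point over the green base's centre at the height of the plywood's face, 21 mm above the bench. The recess, in the middle of the plywood, is up to 16 mm from here in x and in y: 59 mm diameter, 5 mm deep, edge chamfered 1 mm. The puck's centre is 8 mm above this height on the plywood, 3 mm when seated. Its lip is thin: stop when the puck drops; shoving the seated puck with over 15 N breaks it.
- end_left (a point): Point at the height of the plywood's face, 78 mm from plinth_mid along the plinth's +y: clear plywood where the puck can be set down beside the recess.
- end_right (a point): The same at the other end, 78 mm along the plinth's -y.
- tape_mid (a point): Centre of a roll of masking tape lying flat, 100 mm in diameter, 36 mm high. Bystander.
- glue_mid (a point): Centre (half-way up) of a white glue bottle with an orange cap and yellow label, 56 mm in diameter, 150 mm high. Bystander.
- paint_mid (a point): Centre (half-way up) of a squat paint jar with a black lid and blue label, 68 mm in diameter, 85 mm high. Bystander.
Things that resemble listed ones, but are neither listed nor needed, are in the scene too. Of the things like the puck, leave any that is green or red; of the rest the larger one is meant.

How it is judged:
By the outcome, as a careful person would: the job done as asked, in the order asked, and still so for the second after the job is handed in, with the robot touching nothing.
It also fails if it takes over 64 s, if anything falls off the work surface, if the arm or the gripper's body presses on something with over 40 N, if the wrist force passes 120 N, or if a joint passes its speed limit or range.

ROBOT

A 6-joint arm with a two-finger parallel gripper is mounted at the origin on the work surface. World frame = base frame: x ahead of the robot, y to its left, z up, the work surface at z = 0. Lengths are in m, angles in degrees, forces in N, time in s.
With the tool pointing down it reaches from about 0.4 to 0.825 m from the base axis. Payload 7 kg.
Tool frame: the origin (TCP) lies midway between the tips of the shut fingers; the grasp point (between the pads) lies 19 mm behind it; z points along the fingers, y is the line along which they close (so a half turn about z gives the same grasp; the last joint's range is limited). The gripper opens to 88 mm and grips with 3 to 60 N. Pads are 19 mm wide; open, the fingers measure 130 mm over their backs; the gripper's body (78 mm by 193 mm) begins 47 mm behind the grasp point.
Start: joints at [-47.607, 20.546, 0.682, 0, -70.136, -16.507], TCP at [0.295, -0.607, 0.227] pointing down, gripper open.
Joint ranges: [-176.03, 176.03], [-82.01, 121.73], [-58.28, 71.71], [-173.87, 95.51], [-174.79, -0.11], [-173.66, 173.66]. Speed limits (degrees/s): [136.94, 136.94, 172.46, 180, 180, 180].

INTERFACE

Orientations are given as [roll, pitch, yaw] about the fixed x, y, z axes, in that order (R = Rz(yaw) Ry(pitch) Rx(roll)).
In Python, from plant import r gives the robot as it stands. The module is installed in compiled form; this text tells all that it offers.
- The arm moves only by the tool play_rows, never from a script. Its argument "rows" is a list of rows, each an object with "slide": the shift along the tool's x, y, z as a fraction of full scale, a list of three; "delta_rot": the turn, a rotation vector about the tool's x, y, z as a fraction of full scale, a list of three; "fingers": the opening, from -1 (shut) to 1 (fully open). In form: [{"slide": [x, y, z], "delta_rot": [rx, ry, rz], "fingers": fingers}, ...]. A call has 1 to 8 rows; each row shifts and turns the commanded pose from where the row before left it, along the tool's axes as they then stand; what a row does not reach is not made up. Full scale, the value 1, is 0.15 m for a shift and 0.08 rad for a turn. A row lasts 1/8 s, in which the tool goes at most 62.5 mm and 10.7 degrees, less where a joint would pass 70% of its speed; a pose out of reach is approached as far as the arm can. A call with a number of a shift or a turn outside -1 to 1 is refused whole. A call with a gripper value outside its range is refused whole. The fingers move at their own pace and stop on an object; "squeeze" is the grip in N (left out, the last holds). Time passes only in rows, so rows that do not move let the fingers close. It gives the time, the measured TCP pose, the force, the opening and the grip force at its end, in the units of the state.
- r.get_state(): the state, without advancing time (a new reading comes with each control period).
- r.capture(name): name is "scene" or "top" or "wrist"; returns a dict with "image" (480x640x3 uint8, blue, green, red), "fx", "fy", "cx", "cy" (pixels), "R" (3x3) and "t" (3): a world point X has camera coordinates R X + t; the wrist camera has in their place "T_tool_cam" (4x4, takes a point from camera to tool coordinates, whose origin is the TCP and whose axes are the flange's). Camera axes: x right, y down, z forward; pixel columns grow to the right and rows downward; lengths in m; the calibration is good to about 2 mm. A picture is of the moment at which its call begins: read the wrist's pose just before it. There is no depth.
- r.close_job(): hands the job in; it is judged then, once.
The state is a dict: "time_s": time; "joints": joint angles; "qd": joint speeds; "joint_torque": joint torques, N m; "tcp_pos": TCP position; "eef_rot": TCP orientation; "contact_force": force on the tool from outside, world axes, zero at the start; "moment": the same for the moment, N m; "gripper_width": finger opening in m; "gripper_force": force on a finger pad.
Only numpy, scipy, OpenCV 4.12 (cv2) and the standard library are available. Lean on these libraries where they do the work, as an engineer would, in place of code of your own. Each camera call takes 0.05 s, during which the arm holds its last target. There are 200 camera calls.

## Working session

There is one attempt and no reset: what is moved stays moved. The work goes in short steps, Python scripts to look and compute and a tool call to move; the robot and the scene stay as the last step left them, time stands still between calls to the robot, and variables do not carry over. Pictures are saved under pics/ and viewed, at most 10 in all, crops included, and the job is handed in when it is done.

Besides the shell and the picture viewer there is one more tool, called after "Request:" by a JSON object that holds its "name" and its "arguments". play_rows: Moves the arm, as the interface text tells. Shift numbers are shares of 0.15 m and turn numbers shares of 0.08 rad, none past 1 either way. Its arguments: {"type":"object","properties":{"rows":{"type":"array"},"squeeze":{"type":"number"}},"required":["rows"]}

```bash
mkdir -p pics; cat > h.py <<'E'
import numpy as np, cv2, pickle
from scipy.spatial.transform import Rotation as Ro
from plant import r
def cap(n):
    s=r.get_state(); c=r.capture(n)
    if n=="wrist":
        T=np.eye(4);T[:3,:3]=Ro.from_euler('xyz',s["eef_rot"],degrees=True).as_matrix();T[:3,3]=s["tcp_pos"]
        W=np.linalg.inv(T@c["T_tool_cam"]);c["R"]=W[:3,:3];c["t"]=W[:3,3]
    c["R"]=np.array(c["R"]);c["t"]=np.array(c["t"]);return c
def ray(c,u,v):
    d=c["R"].T@np.array([(u-c["cx"])/c["fx"],(v-c["cy"])/c["fy"],1]);return -c["R"].T@c["t"],d/np.linalg.norm(d)
def atz(c,u,v,z):
    o,d=ray(c,u,v);return o+d*(z-o[2])/d[2]
def tri(L):
    A=0;b=0
    for c,u,v in L:
        o,d=ray(c,u,v);P=np.eye(3)-np.outer(d,d);A=A+P;b=b+P@o
    return np.linalg.solve(A,b)
def proj(c,X):
    p=c["R"]@np.array(X)+c["t"];return c["fx"]*p[0]/p[2]+c["cx"],c["fy"]*p[1]/p[2]+c["cy"]
def st():
    s=r.get_state()
    for k in ("time_s","tcp_pos","eef_rot","contact_force","moment","gripper_width","gripper_force"):print(k,np.round(s[k],4))
E
python3 - <<'E'
from h import *
D={}
for n in("scene","top"):
    D[n]=cap(n);cv2.imwrite(f"pics/{n}0.png",D[n]["image"])
pickle.dump(D,open("c0.pkl","wb"));st()
print(r.get_state()["eef_rot"])
E
```

```text
time_s 0.1
tcp_pos [ 0.2945 -0.6069  0.2258]
eef_rot [ 1.799185e+02 -7.600000e-03 -1.541203e+02]
contact_force [-0.6946 -0.3783 -0.3138]
moment [-0.0321  0.0071  0.0034]
gripper_width 0.0871
gripper_force 0.0
[ 1.79918512e+02 -7.63020663e-03 -1.54120308e+02]
```

View pics/scene0.png

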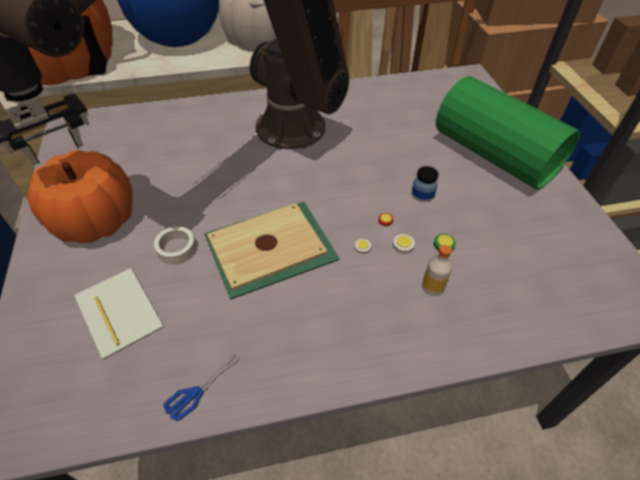

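View pics/top0.png

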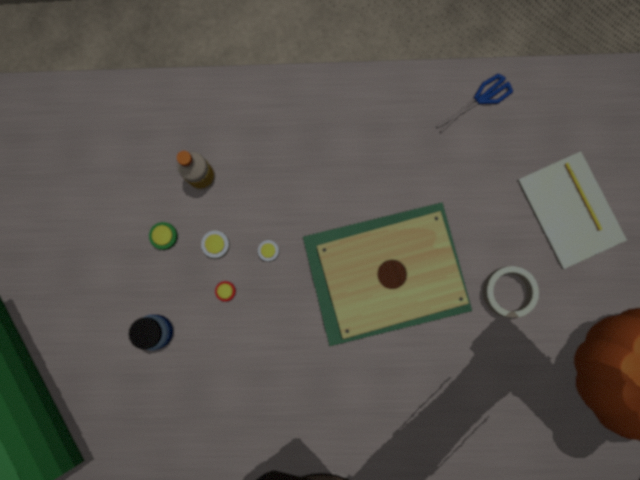

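Scene picture: plinth with the recess at about (266,242), tape (175,245), glue (436,272) and paint (426,184). Top picture: recess at (392,274), tape (512,292), glue (197,170) and paint (150,332).
Puck-like things in the top view: large white (215,244), small white (268,251), green-rimmed (163,236), red (225,291). The large white one fits: it is neither green nor red, and it is the larger of the other two. I'll confirm it in a crop.

```bash
python3 - <<'E'
from h import *
D=pickle.load(open("c0.pkl","rb"))
cv2.imwrite("pics/crop1.png",cv2.resize(D["top"]["image"][200:320,130:290],None,fx=5,fy=5,interpolation=cv2.INTER_CUBIC))
def cen(c,box,lo,hi):
    x0,y0,x1,y1=box;h=cv2.cvtColor(c["image"][y0:y1,x0:x1],cv2.COLOR_BGR2HSV)
    m=cv2.inRange(h,lo,hi);mm=cv2.moments(m,True);return mm["m10"]/mm["m00"]+x0,mm["m01"]/mm["m00"]+y0,mm["m00"]
Y=((20,120,60),(35,255,255))
a=cen(D["scene"],(388,228,420,256),*Y);b=cen(D["top"],(195,225,235,262),*Y);print(a,b)
print("lens",tri([(D["scene"],*a[:2]),(D["top"],*b[:2])]))
K=((0,0,0),(180,255,70))
a=cen(D["scene"],(250,230,284,254),(0,60,0),(20,255,110));b=cen(D["top"],(372,255,412,293),(0,60,0),(20,255,90));print(a,b)
print("recess",tri([(D["scene"],*a[:2]),(D["top"],*b[:2])]),atz(D["top"],*b[:2],.018))
for u,v in((304,237),(442,204),(471,310),(332,344)):print("base corner",atz(D["top"],u,v,.009))
for u,v in((324,250),(436,218),(461,299),(347,331)):print("screw",atz(D["top"],u,v,.021))
for n,u,v,z in(("glue",200,176,.07),("paint",147,333,.085),("green",163,236,.02),("red",225,291,.02),("small",268,251,.02),("tape",512,292,.036),("pumpk",640,370,.1)):print(n,atz(D["top"],u,v,z))
E
```

```text
(403.7310924369748, 241.05882352941177, 119.0) (214.11203319502076, 243.5767634854772, 241.0)
lens [0.56880772 0.20152781 0.01949625]
(265.8406374501992, 242.199203187251, 251.0) (391.76077265973254, 273.86478454680537, 673.0)
recess [ 0.49911672 -0.15058623  0.02042415] [ 0.49926779 -0.15081829  0.018     ]
base corner [0.57867317 0.02185164 0.009     ]
base corner [ 0.6384615 -0.2585589  0.009    ]
base corner [ 0.42423972 -0.30566183  0.009     ]
base corner [ 0.36416676 -0.02882849  0.009     ]
screw [ 0.54999639 -0.01783496  0.021     ]
screw [ 0.60828502 -0.24269842  0.021     ]
screw [ 0.44629127 -0.28413828  0.021     ]
screw [ 0.38941202 -0.05877434  0.021     ]
glue [0.6948704  0.21790712 0.07      ]
paint [0.39728536 0.31367887 0.085     ]
green [0.58678097 0.30424617 0.02      ]
red [0.47357521 0.18034357 0.02      ]
small [0.55102026 0.0938212  0.02      ]
tape [ 0.4572063  -0.37941462  0.036     ]
pumpk [ 0.31143429 -0.57680934  0.1       ]
```

View pics/crop1.png

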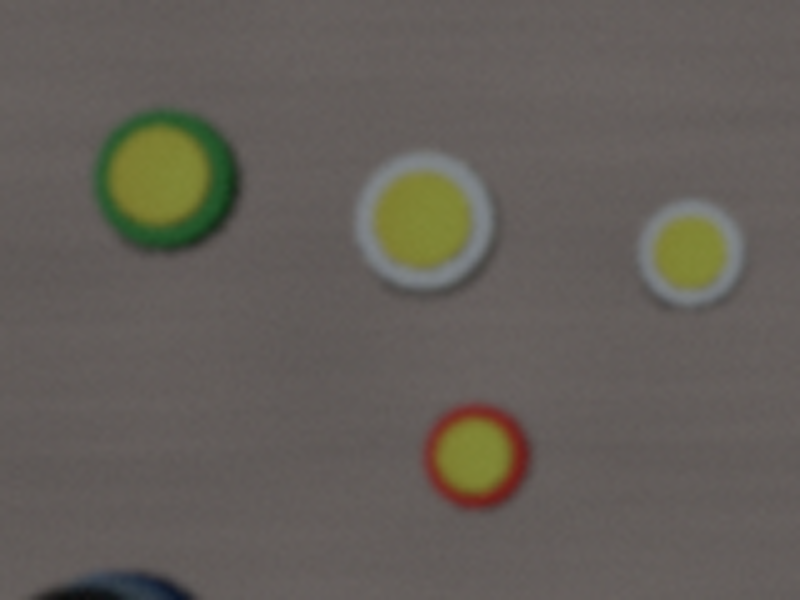

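The crop confirms it: the white case at crop (425,222), i.e. top (215,244), is clearly larger than the other white one at crop (690,252), and there is nothing green or red on it. Heading over.

Request:
{"name": "play_rows", "arguments": {"rows": [{"slide": [0, 0, -0.1], "delta_rot": [0, 0, 0.87], "fingers": 0.7}, {"slide": [0, 0, -0.1], "delta_rot": [0, 0, 0.87], "fingers": 0.7}, {"slide": [0, 0, -0.1], "delta_rot": [0, 0, 0.87], "fingers": 0.7}, {"slide": [-0.22, 0.342, 0], "delta_rot": [0, 0, 0], "fingers": 0.7}, {"slide": [-0.22, 0.342, 0], "delta_rot": [0, 0, 0], "fingers": 0.7}, {"slide": [-0.22, 0.342, 0], "delta_rot": [0, 0, 0], "fingers": 0.7}, {"slide": [-0.22, 0.342, 0], "delta_rot": [0, 0, 0], "fingers": 0.7}, {"slide": [-0.22, 0.342, 0], "delta_rot": [0, 0, 0], "fingers": 0.7}], "squeeze": 8}}

```text
time_s: 1.1
tcp_pos: [0.3932, -0.3167, 0.2714]
eef_rot: [180.0, -0.0, -166.1]
contact_force: [1.9, 0.3, 0.5]
gripper_width: 0.0742
gripper_force: 0.0
```

Request:
{"name": "play_rows", "arguments": {"rows": [{"slide": [-0.22, 0.342, 0], "delta_rot": [0, 0, 0], "fingers": 0.7}, {"slide": [-0.22, 0.342, 0], "delta_rot": [0, 0, 0], "fingers": 0.7}, {"slide": [-0.22, 0.342, 0], "delta_rot": [0, 0, 0], "fingers": 0.7}, {"slide": [-0.22, 0.342, 0], "delta_rot": [0, 0, 0], "fingers": 0.7}, {"slide": [-0.22, 0.342, 0.1], "delta_rot": [0, 0, 0], "fingers": 0.7}, {"slide": [-0.22, 0.342, 0.15], "delta_rot": [0, 0, 0], "fingers": 0.7}, {"slide": [-0.1, 0.2, 0.25], "delta_rot": [0, 0, 0], "fingers": 0.7}, {"slide": [0, 0, 0.3], "delta_rot": [0, 0, 0], "fingers": 0.7}]}}

```text
time_s: 2.1
tcp_pos: [0.5185, 0.0605, 0.1516]
eef_rot: [180.0, 0.1, -165.9]
contact_force: [1.0, 0.3, -0.6]
gripper_width: 0.0739
gripper_force: 0.0
```

```bash
cat >> h.py <<'E'
def go(x,y,z,yaw=None):
    s=r.get_state();M=Ro.from_euler('xyz',s["eef_rot"],degrees=True).as_matrix()
    d=M.T@(np.array([x,y,z])-s["tcp_pos"]);print("units",np.round(d/.15,3),"mm",np.round(d*1e3,1))
    if yaw is not None:print("turn units",np.round(np.radians((s["eef_rot"][2]-yaw+180)%360-180)/.08,2))
E
python3 - <<'E'
from h import *
st();c=cap("wrist");cv2.imwrite("pics/w1.png",c["image"]);pickle.dump(c,open("w1.pkl","wb"))
print(proj(c,[.5688,.2015,.0215]));go(.569,.2015,.1)
E
```

```text
time_s 2.1
tcp_pos [0.5185 0.0605 0.1516]
eef_rot [ 1.799809e+02  8.000000e-02 -1.659047e+02]
contact_force [ 0.9515  0.2753 -0.6277]
moment [-0.0826 -0.049  -0.0133]
gripper_width 0.0739
gripper_force 0.0
(np.float64(452.67764258249787), np.float64(321.81690790420095))
units [-0.587  0.837  0.297] mm [-88.  125.6  44.5]
```

View pics/w1.png

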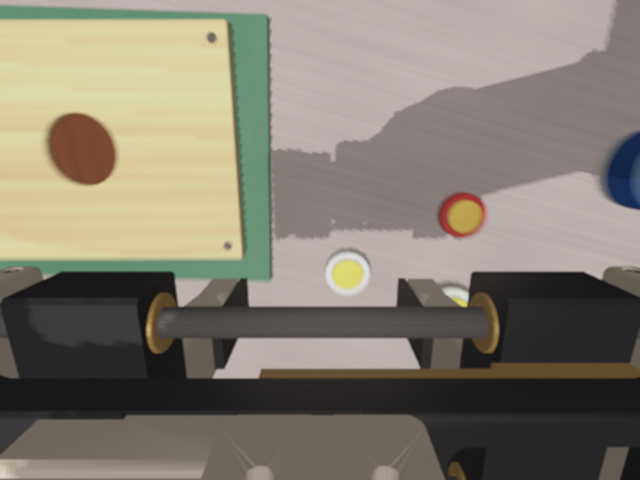

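The wrist view shows the recess at (82,149), the small white decoy at (347,273), the red one at (463,215), and the target half hidden behind the right finger at about (455,298), as predicted. The two-view estimate is good enough for the grip.

Request:
{"name": "play_rows", "arguments": {"rows": [{"slide": [-0.147, 0.209, 0.05], "delta_rot": [0, 0, 0], "fingers": 0.7}, {"slide": [-0.147, 0.209, 0.05], "delta_rot": [0, 0, 0], "fingers": 0.7}, {"slide": [-0.147, 0.209, 0.1], "delta_rot": [0, 0, 0], "fingers": 0.7}, {"slide": [-0.147, 0.209, 0.1], "delta_rot": [0, 0, 0], "fingers": 0.7}, {"slide": [0, 0, 0.25], "delta_rot": [0, 0, 0], "fingers": 0.7}, {"slide": [0, 0, 0.12], "delta_rot": [0, 0, 0], "fingers": 0.7}, {"slide": [0, 0, 0], "delta_rot": [0, 0, 0], "fingers": 0.7}]}}

```text
time_s: 3.02
tcp_pos: [0.5724, 0.2001, 0.0511]
eef_rot: [-179.9, -0.2, -166.1]
contact_force: [0.3, -0.5, 0.3]
gripper_width: 0.0747
gripper_force: 0.0
```

```bash
python3 - <<'E'
from h import *
c=cap("wrist");cv2.imwrite("pics/w2.png",c["image"]);st();go(.569,.2015,.007,-166)
print(proj(c,[.5688,.2015,.0215]))
w=pickle.load(open("w1.pkl","rb"));im=w["image"]
m=cv2.inRange(cv2.cvtColor(im,cv2.COLOR_BGR2HSV),(0,100,0),(12,255,160));m[:,150:]=0;mm=cv2.moments(m,True)
u,v=mm["m10"]/mm["m00"],mm["m01"]/mm["m00"];print(u,v,atz(w,u,v,.018))
D=pickle.load(open("c0.pkl","rb"));print(tri([(w,u,v),(D["top"],391.76,273.86)]))
print("small",atz(w,347,273,.02))
E
```

```text
time_s 3.075
tcp_pos [0.5732 0.2006 0.0523]
eef_rot [-1.799617e+02 -5.260000e-02 -1.660841e+02]
contact_force [ 0.1091  0.5034 -0.0151]
moment [-0.0228 -0.089  -0.0186]
gripper_width 0.0747
gripper_force 0.0
units [0.025 0.013 0.302] mm [ 3.8  2.  45.3]
turn units -0.02
(np.float64(323.4690536439319), np.float64(272.156931093193))
82.03816568047337 148.59852071005918 [ 0.49496424 -0.14857395  0.018     ]
[ 0.4976963  -0.15178854  0.0126837 ]
small [0.54643867 0.09252905 0.02      ]
```

View pics/w2.png

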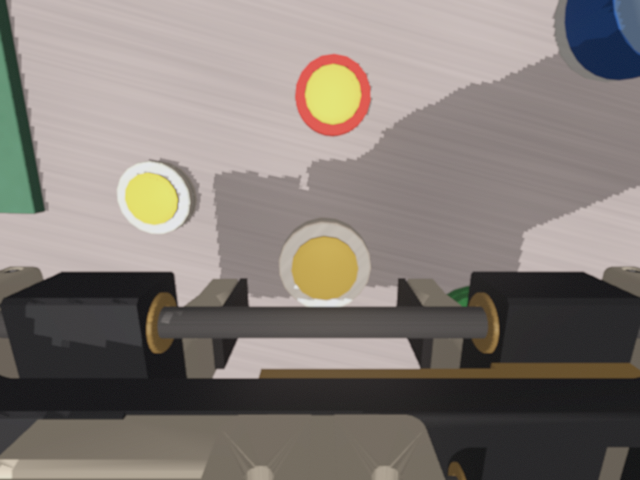

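The puck is between the fingers, its lens at (325,267), 5 px nearer the top of the image than predicted. I'll shift about 5–6 mm along tool x and go down.

Request:
{"name": "play_rows", "arguments": {"rows": [{"slide": [0.038, 0.01, 0.1], "delta_rot": [0, 0, 0], "fingers": 0.7}, {"slide": [0, 0, 0.1], "delta_rot": [0, 0, 0], "fingers": 0.7}, {"slide": [0, 0, 0.1], "delta_rot": [0, 0, 0], "fingers": 0.7}, {"slide": [0, 0, 0], "delta_rot": [0, 0, 0], "fingers": 0.7}, {"slide": [0, 0, 0], "delta_rot": [0, 0, 0], "fingers": 0.2}, {"slide": [0, 0, 0], "delta_rot": [0, 0, 0], "fingers": 0.1}, {"slide": [0, 0, 0], "delta_rot": [0, 0, 0], "fingers": 0.1}, {"slide": [0, 0, 0], "delta_rot": [0, 0, 0], "fingers": 0.1}], "squeeze": 8}}

```text
time_s: 4.08
tcp_pos: [0.5676, 0.2012, 0.0075]
eef_rot: [180.0, 0.1, -166.1]
contact_force: [-0.1, -0.2, 2.1]
gripper_width: 0.0555
gripper_force: 8.0
```

```bash
python3 - <<'E'
from h import *
c=cap("wrist");cv2.imwrite("pics/w3.png",c["image"]);st()
E
```

```text
time_s 4.125
tcp_pos [0.5676 0.2012 0.0075]
eef_rot [ 1.799838e+02  4.910000e-02 -1.660727e+02]
contact_force [1.1392 0.5373 2.2861]
moment [ 0.0208  0.0466 -0.0305]
gripper_width 0.0558
gripper_force 8.0002
```

Request:
{"name": "play_rows", "arguments": {"rows": [{"slide": [0, 0, -0.2], "delta_rot": [0, 0, 0], "fingers": 0.1}, {"slide": [0, 0, -0.33], "delta_rot": [0, 0, 0], "fingers": 0.1}, {"slide": [0.169, -0.266, 0], "delta_rot": [0, 0, 0], "fingers": 0.1}, {"slide": [0.169, -0.266, 0], "delta_rot": [0, 0, 0], "fingers": 0.1}, {"slide": [0.169, -0.266, 0], "delta_rot": [0, 0, 0], "fingers": 0.1}, {"slide": [0.169, -0.266, 0], "delta_rot": [0, 0, 0], "fingers": 0.1}, {"slide": [0.169, -0.266, 0], "delta_rot": [0, 0, 0], "fingers": 0.1}, {"slide": [0.169, -0.266, 0], "delta_rot": [0, 0, 0], "fingers": 0.1}]}}

```text
time_s: 5.12
tcp_pos: [0.4764, -0.0692, 0.0866]
eef_rot: [180.0, 0.0, -166.1]
contact_force: [-0.7, -0.9, -0.9]
gripper_width: 0.0552
gripper_force: 8.0
```

Request:
{"name": "play_rows", "arguments": {"rows": [{"slide": [0, 0, 0.2], "delta_rot": [0, 0, 0], "fingers": 0.1}, {"slide": [0, 0, 0.1], "delta_rot": [0, 0, 0], "fingers": 0.1}, {"slide": [0, 0, 0], "delta_rot": [0, 0, 0], "fingers": 0.1}, {"slide": [0, 0, 0], "delta_rot": [0, 0, 0], "fingers": 0.1}]}}

```text
time_s: 5.62
tcp_pos: [0.4776, -0.0678, 0.042]
eef_rot: [-180.0, 0.0, -166.1]
contact_force: [-0.8, 0.1, -0.3]
gripper_width: 0.0557
gripper_force: 8.0
```

```bash
python3 - <<'E'
from h import *
c=cap("wrist");cv2.imwrite("pics/w4.png",c["image"]);pickle.dump(c,open("w4.pkl","wb"));st();go(.4776,-.068,.0285,-166)
E
```

```text
time_s 5.675
tcp_pos [ 0.4778 -0.0677  0.0422]
eef_rot [-1.799948e+02  5.890000e-02 -1.660521e+02]
contact_force [-0.5217  0.2786 -0.3697]
moment [-0.0078 -0.0138  0.0259]
gripper_width 0.0554
gripper_force 7.9999
units [ 0.002 -0.002  0.091] mm [ 0.2 -0.3 13.7]
turn units -0.01
```

View pics/w4.png

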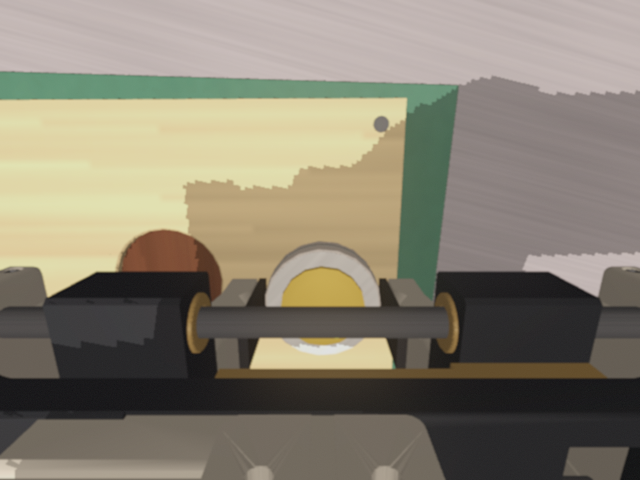

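The puck is held between the pads, its case's front edge at (322,242) and lens edge at (323,267); recess's front edge at (169,230), left edge about (119,262). I'll compare the two in this one picture.

```bash
python3 - <<'E'
from h import *
from scipy.optimize import least_squares
c=pickle.load(open("w4.pkl","rb"));h=cv2.cvtColor(c["image"],cv2.COLOR_BGR2HSV)
m=cv2.inRange(h,(0,100,0),(12,255,200));m[:200]=0;m[272:]=0;m[:,:100]=0;m[:,240:]=0
m=cv2.morphologyEx(m,cv2.MORPH_OPEN,np.ones((3,3)))
pts=[]
for v in range(228,270):
    x=np.flatnonzero(m[v])
    if len(x)>10:pts+=[(x[0]-.5,v),(x[-1]+.5,v)]
P=np.array([atz(c,u,v,.0205)[:2] for u,v in pts])
f=least_squares(lambda q:np.hypot(*(P-q[:2]).T)-q[2],[.498,-.15,.03],loss="soft_l1",f_scale=.001);print("recess",f.x,np.std(f.fun))
zc=.0422-.0075+.016
row=[];
g=c["image"]
m2=cv2.inRange(h,(0,0,120),(180,45,255));
pts=[]
for u in range(285,362,4):
    col=h[225:262,u,1].astype(int); k=np.argmin(np.diff(cv2.GaussianBlur(col.astype(np.float32)[:,None],(1,3),0)[:,0])); pts.append((u,225+k+.5))
P=np.array([atz(c,u,v,zc)[:2] for u,v in pts]);
f=least_squares(lambda q:np.hypot(*(P-q).T)-.028,[.478,-.068],loss="soft_l1",f_scale=.001);print("puck",f.x,np.std(f.fun),pts[::5])
ml=cv2.inRange(h,(15,150,60),(30,255,255));ml[:262]=0;ml[306:]=0;ml[:,:275]=0;ml[:,370:]=0
pts=[(u,np.flatnonzero(ml[:,u])[0]-.5) for u in range(292,356,4) if ml[:,u].any()]
P=np.array([atz(c,u,v,zc+.0055)[:2] for u,v in pts])
f=least_squares(lambda q:np.hypot(*(P-q).T)-.020,[.478,-.068],loss="soft_l1",f_scale=.001);print("lens",f.x,np.std(f.fun),pts[::4])
E
```

```text
recess [ 0.49521833 -0.15000195  0.02738855] 0.00023483954221636415
puck [ 0.4739799 -0.0673329] 0.0003277000105886754 [(285, np.float64(255.5)), (305, np.float64(244.5)), (325, np.float64(241.5)), (345, np.float64(246.5))]
lens [ 0.47644761 -0.06654848] 0.00024040327433446756 [(292, np.float64(280.5)), (308, np.float64(270.5)), (324, np.float64(267.5)), (340, np.float64(271.5))]
```

Request:
{"name": "play_rows", "arguments": {"rows": [{"slide": [0, 0, 0.05], "delta_rot": [0, 0, 0], "fingers": 0.1}, {"slide": [0, 0, 0.028], "delta_rot": [0, 0, 0], "fingers": 0.1}, {"slide": [0, 0, 0.007], "delta_rot": [0, 0, 0], "fingers": 0.1}, {"slide": [0, 0, 0.005], "delta_rot": [0, 0, 0], "fingers": 0.1}, {"slide": [0, 0, 0], "delta_rot": [0, 0, 0], "fingers": 0.1}], "squeeze": 8}}

```text
time_s: 6.3
tcp_pos: [0.477, -0.0679, 0.0284]
eef_rot: [-180.0, -0.0, -166.1]
contact_force: [-2.3, 0.8, 5.4]
gripper_width: 0.0556
gripper_force: 8.0
```

Contact: 5.4 N on the plywood. I'll release so that it settles flat, re-grip lightly and slide most of the way.

Request:
{"name": "play_rows", "arguments": {"rows": [{"slide": [0, 0, 0], "delta_rot": [0, 0, 0], "fingers": 0.4}, {"slide": [0, 0, 0], "delta_rot": [0, 0, 0], "fingers": 0.4}, {"slide": [0, 0, -0.003], "delta_rot": [0, 0, 0], "fingers": 0.4}, {"slide": [0, 0, 0], "delta_rot": [0, 0, 0], "fingers": 0.4}], "squeeze": 4}}

```text
time_s: 6.8
tcp_pos: [0.4773, -0.0679, 0.0285]
eef_rot: [-180.0, 0.0, -166.1]
contact_force: [1.1, -0.4, -0.3]
gripper_width: 0.0613
gripper_force: 0.0
```

Request:
{"name": "play_rows", "arguments": {"rows": [{"slide": [0, 0, 0], "delta_rot": [0, 0, 0], "fingers": 0.2}, {"slide": [0, 0, 0], "delta_rot": [0, 0, 0], "fingers": 0.2}, {"slide": [0, 0, 0], "delta_rot": [0, 0, 0], "fingers": 0.2}, {"slide": [0, 0, 0], "delta_rot": [0, 0, 0], "fingers": 0.2}], "squeeze": 4}}

```text
time_s: 7.3
tcp_pos: [0.4772, -0.0679, 0.0285]
eef_rot: [180.0, 0.0, -166.1]
contact_force: [0.4, 0.1, -0.6]
gripper_width: 0.0558
gripper_force: 4.0
```

```bash
python3 - <<'E'
from h import *
st()
E
```

```text
time_s 7.3
tcp_pos [ 0.4772 -0.0679  0.0285]
eef_rot [ 1.799995e+02  1.400000e-03 -1.660787e+02]
contact_force [ 0.4049  0.0583 -0.6381]
moment [-0.0032 -0.1218  0.0056]
gripper_width 0.0558
gripper_force 4.0
```

Request:
{"name": "play_rows", "arguments": {"rows": [{"slide": [-0.001, -0.06, 0], "delta_rot": [0, 0, 0], "fingers": 0.2}, {"slide": [-0.001, -0.06, 0], "delta_rot": [0, 0, 0], "fingers": 0.2}, {"slide": [-0.001, -0.06, 0], "delta_rot": [0, 0, 0], "fingers": 0.2}, {"slide": [-0.001, -0.06, 0], "delta_rot": [0, 0, 0], "fingers": 0.2}, {"slide": [-0.001, -0.06, 0], "delta_rot": [0, 0, 0], "fingers": 0.2}, {"slide": [-0.001, -0.06, 0], "delta_rot": [0, 0, 0], "fingers": 0.2}, {"slide": [-0.001, -0.06, 0], "delta_rot": [0, 0, 0], "fingers": 0.2}, {"slide": [-0.001, -0.06, 0], "delta_rot": [0, 0, 0], "fingers": 0.2}]}}

```text
time_s: 8.3
tcp_pos: [0.4958, -0.1381, 0.0284]
eef_rot: [180.0, -0.0, -166.1]
contact_force: [-0.0, 0.7, -0.5]
gripper_width: 0.0558
gripper_force: 4.0
```

```bash
python3 - <<'E'
from h import *
c=cap("wrist");cv2.imwrite("pics/w5.png",c["image"]);pickle.dump(c,open("w5.pkl","wb"));st();go(.5,-.1505,.0285)
E
```

```text
time_s 8.35
tcp_pos [ 0.4962 -0.1388  0.0285]
eef_rot [-1.799861e+02  4.200000e-03 -1.660835e+02]
contact_force [-0.8712 -1.4589  1.1577]
moment [-0.4026 -0.1817  0.0334]
gripper_width 0.0557
gripper_force 3.9996
units [-0.006 -0.082 -0.   ] mm [ -0.9 -12.3  -0. ]
```

View pics/w5.png

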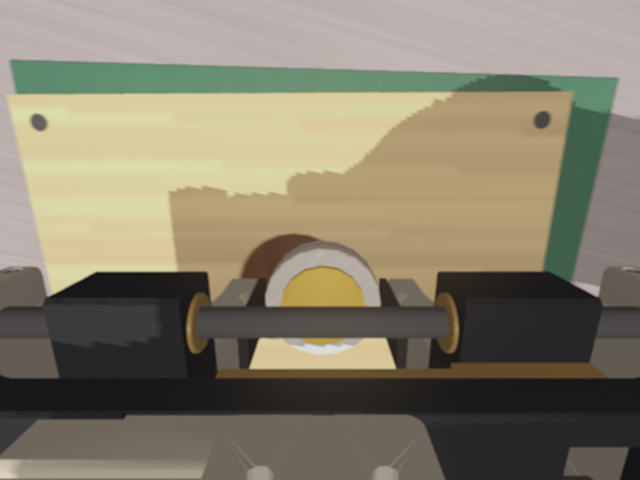

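The puck (front edge at (322,241)) now overlaps the recess's right part; the recess's dark rim shows at (245–320, 234–275).

```bash
python3 - <<'E'
from h import *
from scipy.optimize import least_squares
c=pickle.load(open("w5.pkl","rb"));h=cv2.cvtColor(c["image"],cv2.COLOR_BGR2HSV)
m=cv2.inRange(h,(0,90,0),(12,255,200));m[:225]=0;m[276:]=0;m[:,:225]=0;m[:,330:]=0
m=cv2.morphologyEx(m,cv2.MORPH_OPEN,np.ones((3,3)))
pts=[(u,np.flatnonzero(m[:,u])[0]-.5) for u in range(262,312,3) if m[:,u].any()]+[(np.flatnonzero(m[v])[0]-.5,v) for v in range(246,274,3) if m[v].any()]
P=np.array([atz(c,u,v,.0208)[:2] for u,v in pts])
for R in(.0295,.0300):
    f=least_squares(lambda q:np.hypot(*(P-q[:2]).T)-R,[.498,-.15],loss="soft_l1",f_scale=.001);print("recess",R,f.x,np.std(f.fun))
rc=f.x
zc=.037;pts=[]
for u in range(297,350,4):
    col=h[232:256,u,1].astype(np.float32); k=np.argmin(np.diff(col)); pts.append((u,232+k+.5))
P=np.array([atz(c,u,v,zc)[:2] for u,v in pts])
f=least_squares(lambda q:np.hypot(*(P-q).T)-.028,[.49,-.138],loss="soft_l1",f_scale=.001);print("puck",f.x,np.std(f.fun))
pc=f.x
ml=cv2.inRange(h,(15,150,60),(30,255,255));ml[:258]=0;ml[306:]=0;ml[:,:275]=0;ml[:,370:]=0
pts=[(u,np.flatnonzero(ml[:,u])[0]-.5) for u in range(292,356,4) if ml[:,u].any()]
P=np.array([atz(c,u,v,zc+.0055)[:2] for u,v in pts])
f=least_squares(lambda q:np.hypot(*(P-q).T)-.020,[.49,-.138],loss="soft_l1",f_scale=.001);print("lens",f.x,np.std(f.fun))
M=Ro.from_euler('xyz',[180,0,-166.08],degrees=True).as_matrix()
for q in(pc,f.x):print("tool move mm",(M.T@np.append(rc-q,0))*1e3)
E
```

```text
recess 0.0295 [ 0.49796014 -0.15019786] 0.0006489220713466108
recess 0.03 [ 0.49836972 -0.14984206] 0.0006769110091452713
puck [ 0.49186514 -0.13871708] 0.00024949379349358593
lens [ 0.49443501 -0.13697715] 0.0002498676528204161
tool move mm [-3.63724801e+00 -1.23630559e+01 -1.51403768e-15]
tool move mm [-7.24284776e-01 -1.34336596e+01 -1.64514883e-15]
```

Request:
{"name": "play_rows", "arguments": {"rows": [{"slide": [-0.004, -0.02, 0], "delta_rot": [0, 0, 0], "fingers": 0.2}, {"slide": [-0.004, -0.02, 0], "delta_rot": [0, 0, 0], "fingers": 0.2}, {"slide": [-0.002, -0.02, 0], "delta_rot": [0, 0, 0], "fingers": 0.2}, {"slide": [0, -0.015, 0], "delta_rot": [0, 0, 0], "fingers": 0.2}, {"slide": [0, 0, 0], "delta_rot": [0, 0, 0], "fingers": 0.2}], "squeeze": 3}}

```text
time_s: 8.98
tcp_pos: [0.4999, -0.1482, 0.0284]
eef_rot: [-180.0, 0.0, -166.1]
contact_force: [0.2, 0.5, -0.5]
gripper_width: 0.056
gripper_force: 3.0
```

```bash
python3 - <<'E'
from h import *
st()
E
```

```text
time_s 8.975
tcp_pos [ 0.4999 -0.1482  0.0284]
eef_rot [-1.799949e+02  2.500000e-03 -1.660813e+02]
contact_force [ 0.163   0.5075 -0.512 ]
moment [-0.0282 -0.1107 -0.0239]
gripper_width 0.056
gripper_force 2.9999
```

Now loosen to a loose cage, so the puck can drop by its own weight, and check numerically.

Request:
{"name": "play_rows", "arguments": {"rows": [{"slide": [0, 0, 0], "delta_rot": [0, 0, 0], "fingers": 0.32}, {"slide": [0, 0, 0], "delta_rot": [0, 0, 0], "fingers": 0.32}, {"slide": [0, 0, 0], "delta_rot": [0, 0, 0], "fingers": 0.32}]}}

```text
time_s: 9.35
tcp_pos: [0.4998, -0.148, 0.0285]
eef_rot: [180.0, 0.0, -166.1]
contact_force: [-0.4, 0.2, 0.5]
gripper_width: 0.0576
gripper_force: 0.1
```

```bash
cat >> h.py <<'E'
def look(name):
    c=cap("wrist");cv2.imwrite(f"pics/{name}.png",c["image"]);h=cv2.cvtColor(c["image"],cv2.COLOR_BGR2HSV)
    ml=cv2.inRange(h,(15,150,60),(30,255,255));ml[:258]=0;ml[306:]=0;ml[:,:275]=0;ml[:,370:]=0
    P=[(u,np.flatnonzero(ml[:,u])[0]) for u in range(280,372,6) if ml[:,u].any()];print("lens edge",P)
    print("case edge",[(u,int(230+np.argmin(np.diff(h[230:262,u,1].astype(int))))) for u in range(292,356,6)])
    w=np.flatnonzero(ml[300]);print("lens row300",w[0],w[-1]);return c
E
python3 - <<'E'
from h import *
look("w6");st();w=pickle.load(open("w5.pkl","rb"));z=cv2.cvtColor(w["image"],cv2.COLOR_BGR2HSV)
ml=cv2.inRange(z,(15,150,60),(30,255,255));a=np.flatnonzero(ml[300,275:370])+275;print("before row300",a[0],a[-1],np.flatnonzero(ml[258:306,322])[0]+258)
E
```

```text
lens edge [(280, np.int64(300)), (286, np.int64(282)), (292, np.int64(273)), (298, np.int64(269)), (304, np.int64(265)), (310, np.int64(264)), (316, np.int64(263)), (322, np.int64(263)), (328, np.int64(264)), (334, np.int64(265)), (340, np.int64(269)), (346, np.int64(273)), (352, np.int64(280)), (358, np.int64(294))]
case edge [(292, 247), (298, 244), (304, 241), (310, 240), (316, 238), (322, 238), (328, 238), (334, 239), (340, 241), (346, 244), (352, 246)]
lens row300 280 359
time_s 9.4
tcp_pos [ 0.4999 -0.148   0.0285]
eef_rot [-1.799997e+02 -1.000000e-03 -1.660718e+02]
contact_force [-0.6828  0.3681 -0.149 ]
moment [-0.097  -0.01   -0.0239]
gripper_width 0.0576
gripper_force 0.1045
before row300 283 361 267
```

View pics/w6.png

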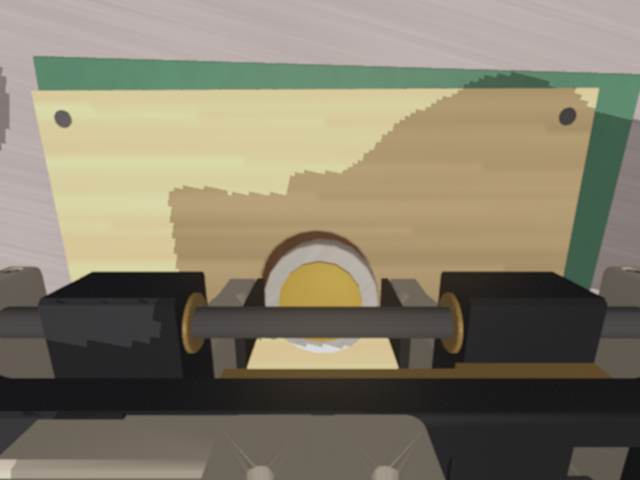

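The puck has tipped slightly, its lens edge moving from row 267 to 263; the recess's dark rim shows at upper left (265–330, 233–260), so the centre is still a little ahead. Nudging on in small steps.

Request:
{"name": "play_rows", "arguments": {"rows": [{"slide": [0, -0.005, 0], "delta_rot": [0, 0, 0], "fingers": 0.32}, {"slide": [0, -0.005, 0], "delta_rot": [0, 0, 0], "fingers": 0.32}, {"slide": [0, 0, 0], "delta_rot": [0, 0, 0], "fingers": 0.32}]}}

```text
time_s: 9.78
tcp_pos: [0.5002, -0.1496, 0.0284]
eef_rot: [180.0, 0.0, -166.1]
contact_force: [-0.7, -0.2, 0.6]
gripper_width: 0.0577
gripper_force: 0.1
```

```bash
python3 - <<'E'
from h import *
look("w7");st()
E
```

```text
lens edge [(286, np.int64(286)), (292, np.int64(277)), (298, np.int64(271)), (304, np.int64(267)), (310, np.int64(265)), (316, np.int64(263)), (322, np.int64(262)), (328, np.int64(263)), (334, np.int64(265)), (340, np.int64(267)), (346, np.int64(271)), (352, np.int64(276)), (358, np.int64(284))]
case edge [(292, 248), (298, 245), (304, 241), (310, 240), (316, 239), (322, 237), (328, 238), (334, 238), (340, 239), (346, 243), (352, 245)]
lens row300 284 362
time_s 9.825
tcp_pos [ 0.5003 -0.1495  0.0285]
eef_rot [ 1.799990e+02  4.700000e-03 -1.660798e+02]
contact_force [0.1067 0.3412 0.479 ]
moment [ 0.0566 -0.005   0.0004]
gripper_width 0.0578
gripper_force 0.0997
```

```bash
python3 - <<'E'
from h import *
c=cap("wrist");s=r.get_state();M=Ro.from_euler('xyz',s["eef_rot"],degrees=True).as_matrix();t=np.array(s["tcp_pos"])
for dx in(0,.002,.003):
  for dz in(0,-.005):
    o=t+M@np.array([dx,0,0]);o[2]=0
    f=lambda rr,z,a:np.round(proj(c,o+M@np.array([rr*np.cos(a),rr*np.sin(a),0])+[0,0,z]),1)
    print(dx,dz,"lens front",f(.02,.0425+dz,0),"case front",f(.028,.037+dz,0),"lens L/R",f(.02,.0425+dz,-1.2),f(.02,.0425+dz,1.2))
im=c["image"][215:315,235:405];cv2.imwrite("pics/w8c.png",cv2.resize(im,None,fx=4.7,fy=4.7,interpolation=cv2.INTER_CUBIC))
E
```

```text
0 0 lens front [319.1 269.5] case front [319.1 249.1] lens L/R [278.6 295.8] [359.7 295.7]
0 -0.005 lens front [319.2 265.9] case front [319.2 246.2] lens L/R [279.9 291.5] [358.5 291.4]
0.002 0 lens front [319.1 265.3] case front [319.1 244.9] lens L/R [278.5 291.8] [359.8 291.7]
0.002 -0.005 lens front [319.2 261.8] case front [319.2 242.1] lens L/R [279.8 287.5] [358.7 287.5]
0.003 0 lens front [319.1 263.2] case front [319.1 242.8] lens L/R [278.4 289.7] [359.9 289.7]
0.003 -0.005 lens front [319.2 259.8] case front [319.2 240. ] lens L/R [279.7 285.6] [358.7 285.5]
```

View pics/w8c.png

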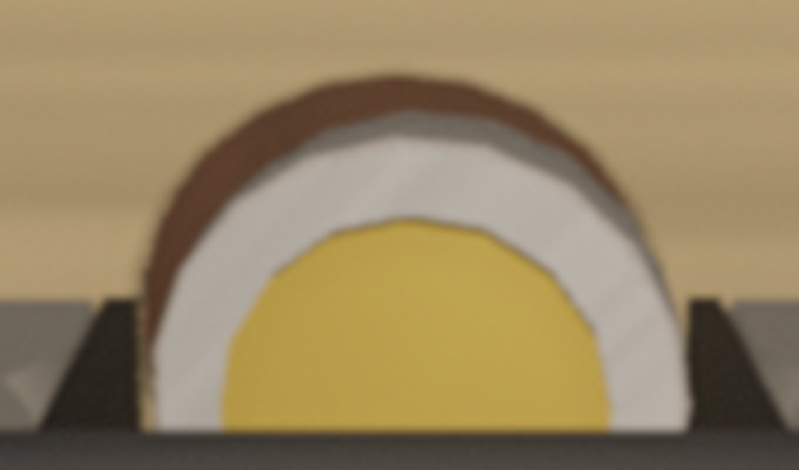

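The crop shows a dark gap along the front and left of the case (crop (150–640, 75–300)), with almost none at the right. Seated or tipped is not clear by eye, so I'll fit the lens's size and height numerically against the earlier known-flat pictures.

```bash
cat > fit.py <<'E'
from h import *
from scipy.optimize import least_squares
w5=pickle.load(open("w5.pkl","rb"))
W5=[.4962,-.1388,.0285]
def edge(im,vmax=304):
    g=cv2.GaussianBlur(im[...,0].astype(np.float32),(0,0),.8)  # blue: yellow lens dark, white bright
    P=[]
    for a in np.radians(np.arange(-178,-1,3)):
        rr=np.arange(25,52,.25);u=322+rr*np.cos(a);v=303+rr*np.sin(a)*1.0
        p=cv2.remap(g,u[None].astype(np.float32),v[None].astype(np.float32),cv2.INTER_LINEAR)[0]
        d=np.diff(p);k=np.argmax(d)
        if v[k]<vmax and d[k]>3:P.append((u[k],v[k]))
    return np.array(P)
def fit(im,T,tilt=False):
    P=edge(im);Tt=np.array(T)
    c=dict(w5)  # same camera in tool frame: express in tool frame
    M=Ro.from_euler('xyz',[180,0,-166.08],degrees=True).as_matrix();t5=np.array(W5)
    a=np.linspace(-.3,np.pi+.3,721)-np.pi/2
    def curve(q):
        R=Ro.from_euler('xy',q[3:5] if tilt else [0,0]).as_matrix() 
        X=np.c_[.02*np.cos(a),.02*np.sin(a),0*a]@R.T+[q[0],q[1],-q[2]]
        X=X@M.T+t5; p=X@c["R"].T+c["t"];return np.c_[c["fx"]*p[:,0]/p[:,2]+c["cx"],c["fy"]*p[:,1]/p[:,2]+c["cy"]]
    from scipy.spatial import cKDTree
    def res(q):
        C=curve(q);_,i=cKDTree(C).query(P);e=P-C[i]
        tg=np.gradient(C,axis=0)[i];n=np.c_[tg[:,1],-tg[:,0]]/np.linalg.norm(tg,axis=1)[:,None];return (e*n).sum(1)
    f=least_squares(res,[0.001,0,.014]+([0,0] if tilt else []),loss="soft_l1",f_scale=.5,diff_step=1e-3,x_scale=[.001,.001,.001]+([.02,.02] if tilt else []))
    return np.round(f.x*1e3,2),round(float(np.std(f.fun)),2),len(P)
E
python3 - <<'E'
from fit import *
for n in("w4","w5","w6","w7"):print(n,fit(cv2.imread(f"pics/{n}.png"),0),fit(cv2.imread(f"pics/{n}.png"),0,True))
E
```

```text
w4 (array([-0.97,  2.24,  6.  ]), 0.33, 59) (array([-0.97,  2.2 ,  5.85, 20.52,  7.57]), 0.33, 59)
w5 (array([-0.86,  2.28,  5.45]), 0.39, 59) (array([ -0.86,   2.24,   5.86,  25.97, -23.38]), 0.39, 59)
w6 (array([0.69, 0.94, 3.43]), 0.46, 59) (array([   0.81,    0.92,    6.25,  -56.85, -227.31]), 0.38, 59)
w7 (array([0.73, 2.39, 3.36]), 0.42, 59) (array([   0.71,    2.39,    5.5 ,  -33.16, -174.58]), 0.35, 59)
```

The fits say the lens centre is about 2 mm lower and the front (tool +x) tipped down: it is tipped, not dropped, so the recess's centre lies ahead along tool +x and slightly −y. I'll grip lightly, slide that way and release.

Request:
{"name": "play_rows", "arguments": {"rows": [{"slide": [0, 0, 0], "delta_rot": [0, 0, 0], "fingers": 0.2}, {"slide": [0, 0, 0], "delta_rot": [0, 0, 0], "fingers": 0.2}, {"slide": [0.005, -0.002, 0], "delta_rot": [0, 0, 0], "fingers": 0.2}, {"slide": [0.005, -0.002, 0], "delta_rot": [0, 0, 0], "fingers": 0.2}, {"slide": [0, 0, 0], "delta_rot": [0, 0, 0], "fingers": 0.2}, {"slide": [0, 0, 0], "delta_rot": [0, 0, 0], "fingers": 0.34}, {"slide": [0, 0, 0], "delta_rot": [0, 0, 0], "fingers": 0.34}, {"slide": [0, 0, 0], "delta_rot": [0, 0, 0], "fingers": 0.34}], "squeeze": 3}}

```text
time_s: 10.88
tcp_pos: [0.499, -0.1505, 0.0285]
eef_rot: [-180.0, 0.0, -166.1]
contact_force: [0.3, -0.4, 0.3]
gripper_width: 0.0586
gripper_force: 0.0
```

```bash
python3 - <<'E'
from fit import *
c=look("w9");st();print(fit(c["image"],0),fit(c["image"],0,True))
E
```

```text
lens edge [(286, np.int64(284)), (292, np.int64(275)), (298, np.int64(270)), (304, np.int64(266)), (310, np.int64(265)), (316, np.int64(263)), (322, np.int64(263)), (328, np.int64(264)), (334, np.int64(265)), (340, np.int64(268)), (346, np.int64(272)), (352, np.int64(278)), (358, np.int64(287))]
case edge [(292, 247), (298, 243), (304, 240), (310, 239), (316, 238), (322, 237), (328, 238), (334, 238), (340, 239), (346, 243), (352, 245)]
lens row300 282 360
time_s 10.925
tcp_pos [ 0.499  -0.1505  0.0285]
eef_rot [-1.799994e+02  3.100000e-03 -1.660753e+02]
contact_force [-0.1125  0.0113 -1.1164]
moment [ 0.0074 -0.0293  0.0127]
gripper_width 0.0587
gripper_force 0.0
(array([0.65, 1.64, 3.58]), 0.4, 59) (array([   0.62,    1.66,    5.05,  -25.28, -111.59]), 0.36, 59)
```

```bash
cat >> fit.py <<'E'
def rim(im):
    # wood->recess edge: green channel drops
    g=cv2.GaussianBlur(im[...,1].astype(np.float32),(0,0),.8);P=[]
    for a in np.radians(np.arange(-165,-14,4)):
        rr=np.arange(82,50,-.25);u=322+rr*np.cos(a);v=303+rr*np.sin(a)
        p=cv2.remap(g,u[None].astype(np.float32),v[None].astype(np.float32),cv2.INTER_LINEAR)[0]
        d=np.diff(p);k=np.argmin(d[:])
        if d[k]<-2.5 and v[k]<276:P.append((u[k],v[k]))
    P=np.array(P);M=Ro.from_euler('xyz',[180,0,-166.08],degrees=True).as_matrix()
    X=np.array([M.T@(atz(w5,u,v,.0208)-np.array(W5)) for u,v in P])[:,:2]
    f=least_squares(lambda q:np.hypot(*(X-q).T)-.030,[0,0],loss="soft_l1",f_scale=.0005)
    return np.round(f.x*1e3,2),len(P),np.round(np.std(f.fun)*1e3,2)
E
python3 - <<'E'
from fit import *
for n in("w6","w7","w9"):print(n,rim(cv2.imread(f"pics/{n}.png")))
E
```

```text
w6 (array([ 3.19, -0.47]), 31, np.float64(0.27))
w7 (array([3.12, 0.96]), 32, np.float64(0.3))
w9 (array([1.73, 1.49]), 32, np.float64(0.27))
```

```bash
sed -i 's/\.02\*np\.cos(a),\.02\*np\.sin(a)/RL*np.cos(a),RL*np.sin(a)/; s/^W5=.*/&\nRL=.0193/' fit.py; python3 - <<'E'
from fit import *
for n in("w4","w5","w6","w7","w9"):
    im=cv2.imread(f"pics/{n}.png");print(n,fit(im,0),fit(im,0,True))
    # strip: case top/bottom rows at column of centre
    g=im[225:275,323].astype(int).tolist();print([x[1] for x in g])
E
```

```text
w4 (array([ 1.55,  2.22, 11.32]), 0.33, 59) (array([ 1.55,  2.19, 11.18, 20.51,  7.77]), 0.33, 59)
[160, 158, 158, 158, 157, 157, 159, 159, 160, 160, 160, 159, 160, 160, 160, 156, 142, 122, 110, 105, 110, 116, 117, 121, 139, 160, 171, 180, 183, 182, 181, 179, 178, 177, 176, 176, 176, 176, 176, 176, 170, 149, 128, 141, 164, 170, 171, 170, 170, 170]
w5 (array([ 1.66,  2.26, 10.8 ]), 0.39, 59) (array([  1.66,   2.23,  11.19,  25.96, -23.43]), 0.39, 59)
[153, 152, 153, 153, 155, 155, 157, 157, 158, 158, 156, 156, 155, 152, 145, 130, 115, 105, 99, 103, 109, 110, 112, 128, 152, 168, 175, 176, 177, 175, 174, 173, 171, 171, 170, 170, 169, 171, 170, 168, 152, 126, 130, 155, 164, 164, 164, 164, 165, 165]
w6 (array([3.15, 0.98, 8.84]), 0.46, 59) (array([   3.28,    0.95,   11.57,  -56.94, -227.46]), 0.38, 59)
[150, 151, 153, 153, 150, 137, 113, 82, 65, 63, 64, 64, 66, 74, 89, 98, 102, 104, 109, 128, 150, 163, 173, 175, 174, 172, 171, 170, 171, 169, 170, 172, 171, 172, 172, 167, 149, 131, 142, 155, 159, 158, 159, 160, 160, 161, 161, 162, 163, 163]
w7 (array([3.2 , 2.37, 8.78]), 0.42, 59) (array([   3.18,    2.37,   10.84,  -33.16, -174.58]), 0.35, 59)
[150, 151, 152, 153, 147, 130, 97, 71, 63, 64, 64, 65, 68, 80, 94, 98, 104, 107, 113, 135, 157, 167, 175, 177, 177, 175, 174, 174, 172, 171, 170, 170, 170, 171, 171, 158, 131, 131, 150, 158, 158, 159, 159, 159, 160, 161, 160, 161, 162, 162]
w9 (array([3.12, 1.64, 9.  ]), 0.4, 59) (array([   3.09,    1.67,   10.41,  -25.26, -111.6 ]), 0.36, 59)
[150, 150, 150, 151, 152, 153, 152, 142, 122, 88, 65, 64, 72, 89, 99, 100, 106, 108, 110, 125, 151, 165, 171, 174, 174, 173, 172, 170, 169, 169, 169, 169, 170, 170, 170, 164, 146, 128, 141, 156, 160, 160, 160, 161, 160, 161, 161, 162, 162, 162]
```

The numbers are equivocal between tipped and seated, so I'll back off and measure the lens's height from two clear wrist views against the plywood face.

Request:
{"name": "play_rows", "arguments": {"rows": [{"slide": [0, 0, 0], "delta_rot": [0, 0, 0], "fingers": 0.5}, {"slide": [0, 0, 0], "delta_rot": [0, 0, 0], "fingers": 0.5}, {"slide": [0, 0, -0.15], "delta_rot": [0, 0, 0], "fingers": 0.5}, {"slide": [-0.1, 0.1, -0.25], "delta_rot": [0, 0, 0], "fingers": 0.5}, {"slide": [-0.25, 0.2, 0], "delta_rot": [0, 0, 0], "fingers": 0.5}, {"slide": [0, 0, 0], "delta_rot": [0, 0, 0], "fingers": 0.5}, {"slide": [0, 0, 0], "delta_rot": [0, 0, 0], "fingers": 0.5}]}}

```text
time_s: 11.8
tcp_pos: [0.5385, -0.0941, 0.0881]
eef_rot: [180.0, -0.1, -166.0]
contact_force: [0.3, -0.4, -0.7]
gripper_width: 0.066
gripper_force: 0.0
```

```bash
python3 - <<'E'
from h import *
c=cap("wrist");cv2.imwrite("pics/v1.png",c["image"]);pickle.dump(c,open("v1.pkl","wb"));st();print(proj(c,[.498,-.15,.0375]))
E
```

```text
time_s 11.85
tcp_pos [ 0.5383 -0.0944  0.088 ]
eef_rot [ 1.799879e+02 -6.600000e-02 -1.660837e+02]
contact_force [-0.959   0.0086 -1.3101]
moment [-0.0057  0.0183 -0.0409]
gripper_width 0.0656
gripper_force 0.0
(np.float64(246.59523618082787), np.float64(183.26363591439656))
```

Request:
{"name": "play_rows", "arguments": {"rows": [{"slide": [-0.25, -0.2, 0], "delta_rot": [0, 0, 0], "fingers": 0.5}, {"slide": [-0.15, -0.3, 0], "delta_rot": [0, 0, 0], "fingers": 0.5}, {"slide": [0, -0.2, 0], "delta_rot": [0, 0, 0], "fingers": 0.5}, {"slide": [0, 0, 0], "delta_rot": [0, 0, 0], "fingers": 0.5}, {"slide": [0, 0, 0], "delta_rot": [0, 0, 0], "fingers": 0.5}]}}

```text
time_s: 12.48
tcp_pos: [0.6216, -0.1821, 0.088]
eef_rot: [180.0, -0.1, -166.2]
contact_force: [-0.1, -1.1, 0.1]
gripper_width: 0.0662
gripper_force: 0.0
```

```bash
cat > v.py <<'E'
from h import *
def blob(im,lo,hi,near,amin=60):
    m=cv2.inRange(cv2.cvtColor(im,cv2.COLOR_BGR2HSV),lo,hi);m=cv2.morphologyEx(m,cv2.MORPH_OPEN,np.ones((3,3)))
    n,_,s,ce=cv2.connectedComponentsWithStats(m);return sorted([(round(float(np.hypot(*(ce[i]-near)))),s[i].tolist(),np.round(ce[i],2).tolist()) for i in range(1,n) if s[i][4]>amin])[:3]
def run(names):
    out=[]
    for n in names:
        c=pickle.load(open(n+".pkl","rb"));nr=np.array(proj(c,[.498,-.15,.0375]))
        print(n,nr,blob(c["image"],(18,140,60),(32,255,255),nr));out.append(c)
    return out
E
python3 - <<'E'
from v import *
c=cap("wrist");cv2.imwrite("pics/v2.png",c["image"]);pickle.dump(c,open("v2.pkl","wb"));st()
run(("v1","v2"))
a=cv2.imread("pics/v1.png");b=cv2.imread("pics/v2.png")
cv2.imwrite("pics/v12.png",cv2.resize(np.vstack([a,b]),(450,600)) if 0 else cv2.resize(np.hstack([a,b]),(800,300)))
E
```

```text
time_s 12.525
tcp_pos [ 0.6218 -0.1816  0.0883]
eef_rot [ 1.799835e+02 -3.530000e-02 -1.661019e+02]
contact_force [0.9041 0.9325 0.1719]
moment [ 0.0218 -0.0066 -0.0261]
gripper_width 0.066
gripper_force 0.0
v1 [246.59523618 183.26363591] [(7, [217, 171, 62, 42, 1954], [246.35, 190.56]), (361, [485, 364, 138, 14, 1411], [555.06, 370.39])]
v2 [427.18343059  76.59621393] [(28, [418, 91, 38, 20, 264], [439.05, 101.93]), (329, [568, 365, 18, 12, 77], [575.82, 369.77])]
```

```bash
python3 - <<'E'
from h import *
a=cv2.imread("pics/v1.png")[145:235,186:306];b=cv2.imread("pics/v2.png")[40:130,370:490]
a,b=[cv2.resize(x,(480,360),interpolation=cv2.INTER_CUBIC) for x in(a,b)]
cv2.imwrite("pics/v12.png",np.hstack([a[:,40:440],b[:,40:440]]))
E
```

```text
(no output)
```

View pics/v12.png

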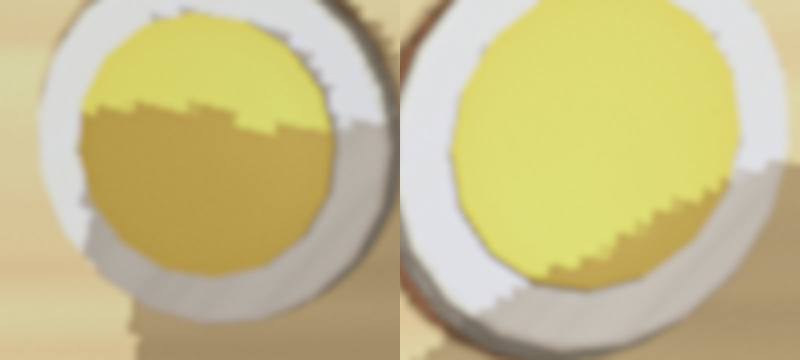

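The composite shows the lens whole in both views: left centre about (205,145), i.e. v1 (247,181), and right centre about (595,140), i.e. v2 (429,75); the case closely covers the recess. Now the height numerically, with the plywood screws as reference.

```bash
cat > tl.py <<'E'
from h import *
from scipy.optimize import least_squares
def ell(im,c0,r0=(22,44)):
    g=cv2.GaussianBlur(im[...,0].astype(np.float32),(0,0),.8);c0=np.array(c0,float)
    for it in range(3):
        P=[]
        for a in np.radians(np.arange(0,360,4)):
            rr=np.arange(*r0,.25);u=c0[0]+rr*np.cos(a);v=c0[1]+rr*np.sin(a)
            p=cv2.remap(g,u[None].astype(np.float32),v[None].astype(np.float32),cv2.INTER_LINEAR)[0]
            d=np.diff(p);k=np.argmax(d)
            if d[k]>3:P.append((u[k],v[k]))
        P=np.array(P,np.float32)
        for _ in range(3):
            e=cv2.fitEllipse(P);c0=np.array(e[0])
            th=np.radians(e[2]);q=(P-c0)@np.array([[np.cos(th),-np.sin(th)],[np.sin(th),np.cos(th)]])
            d=np.hypot(q[:,0]/(e[1][0]/2),q[:,1]/(e[1][1]/2));ok=abs(d-1)<.04
            if ok.sum()>20:P=P[ok]
        r0=(min(e[1])/2-6,max(e[1])/2+6)
    return e,P
def screws(c):
    g=cv2.cvtColor(c["image"],cv2.COLOR_BGR2GRAY);out=[]
    for X in([.54999,-.01783],[.60828,-.24270],[.44629,-.28414],[.38941,-.05877]):
        u,v=map(int,proj(c,[*X,.021]))
        if not(20<u<620 and 20<v<255):out.append(None);continue
        w=g[v-18:v+19,u-18:u+19];m=(w<110).astype(np.uint8);n,_,s,ce=cv2.connectedComponentsWithStats(m)
        k=[i for i in range(1,n) if 20<s[i][4]<300 and max(s[i][2:4])<20];out.append((ce[k[0]]+[u-18,v-18]) if len(k)==1 else None)
    return out
E
python3 - <<'E'
from tl import *
C=[pickle.load(open(n+".pkl","rb")) for n in("v1","v2")]
E=[ell(C[0]["image"],(247,181)),ell(C[1]["image"],(429,75))];Pt=[e[1] for e in E]
print([(np.round(e[0][0],1),np.round(e[0][1],1),len(e[1])) for e in E])
print("tri centre",tri([(c,*e[0][0]) for c,e in zip(C,E)]))
S=[screws(c) for c in C];print(S)
for a,b in zip(*S):
    if a is not None and b is not None:print("screw",tri([(C[0],*a),(C[1],*b)]))
for c,e in zip(C,E):
    for z in(.0425,.0375):print(z,atz(c,*e[0][0],z))
E
```

```text
[(array([247.5, 180.7]), array([63.3, 66.2]), 90), (array([428.3,  74. ]), array([69.3, 78.2]), 90)]
tri centre [ 0.4964382  -0.14978739  0.03717361]
[[None, None, array([47.13461538, 37.38461538]), array([439.60493827,  35.17283951])], [array([583.70212766, 213.54255319]), None, None, None]]
0.0425 [ 0.49570388 -0.14882483  0.0425    ]
0.0375 [ 0.49634538 -0.14977421  0.0375    ]
0.0425 [ 0.49791842 -0.1509697   0.0425    ]
0.0375 [ 0.49657769 -0.14981505  0.0375    ]
```

The lens top triangulates at z = 0.0372 against 0.0375 for seated. A quick tilt fit, then press.

```bash
python3 - <<'E'
from tl import *
C=[pickle.load(open(n+".pkl","rb")) for n in("v1","v2")]
Pt=[ell(C[0]["image"],(247,181))[1],ell(C[1]["image"],(429,75))[1]]
def res(q):
    n=np.array([q[3],q[4],1]);n/=np.linalg.norm(n);o=np.array(q[:3]);out=[]
    for c,P in zip(C,Pt):
        for u,v in P:
            a,d=ray(c,u,v);X=a+d*((o-a)@n)/(d@n);out.append((np.linalg.norm(X-o)-q[5])*1e3)
    return np.array(out)
f=least_squares(res,[.4964,-.1498,.0372,0,0,.02],x_scale=[.01,.01,.01,.1,.1,.01],loss="soft_l1",f_scale=.3);print(np.round(f.x,4),np.std(f.fun))
J=np.linalg.inv(f.jac.T@f.jac)*np.var(f.fun);print(np.round(np.sqrt(np.diag(J)),4))
st();go(.4985,-.1502,.09,-166)
E
```

```text
[ 0.4969 -0.1498  0.0371 -0.0162 -0.0822  0.0197] 0.2524352082475692
[0.     0.     0.0001 0.0093 0.0087 0.    ]
time_s 12.525
tcp_pos [ 0.6218 -0.1816  0.0883]
eef_rot [ 1.799835e+02 -3.530000e-02 -1.661019e+02]
contact_force [0.9041 0.9325 0.1719]
moment [ 0.0218 -0.0066 -0.0261]
gripper_width 0.066
gripper_force 0.0
units [ 0.747  0.401 -0.011] mm [112.1  60.1  -1.6]
turn units -0.02
```

Lens height fits seated, but a small apparent tilt (which could be an edge artefact) leaves some doubt. I'll settle it by feel: shut fingers above the lens, come down in small steps and note the contact height (0.0375 seated, about 0.040 or more if not).

Request:
{"name": "play_rows", "arguments": {"rows": [{"slide": [0.25, 0.134, 0], "delta_rot": [0, 0, 0], "fingers": -1}, {"slide": [0.25, 0.134, 0], "delta_rot": [0, 0, 0], "fingers": -1}, {"slide": [0.25, 0.135, 0], "delta_rot": [0, 0, 0], "fingers": -1}, {"slide": [0, 0, 0.1], "delta_rot": [0, 0, 0], "fingers": -1}, {"slide": [0, 0, 0.1], "delta_rot": [0, 0, 0], "fingers": -1}, {"slide": [0, 0, 0.07], "delta_rot": [0, 0, 0], "fingers": -1}, {"slide": [0, 0, 0], "delta_rot": [0, 0, 0], "fingers": -1}, {"slide": [0, 0, 0], "delta_rot": [0, 0, 0], "fingers": -1}], "squeeze": 5}}

```text
time_s: 13.52
tcp_pos: [0.4992, -0.1502, 0.0478]
eef_rot: [-180.0, -0.0, -166.1]
contact_force: [0.5, 1.0, -0.2]
gripper_width: 0.0002
gripper_force: 0.0
```

Request:
{"name": "play_rows", "arguments": {"rows": [{"slide": [0, 0, 0.015], "delta_rot": [0, 0, 0], "fingers": -1}, {"slide": [0, 0, 0], "delta_rot": [0, 0, 0], "fingers": -1}, {"slide": [0, 0, 0], "delta_rot": [0, 0, 0], "fingers": -1}]}}

```text
time_s: 13.9
tcp_pos: [0.4989, -0.1501, 0.0459]
eef_rot: [-180.0, 0.0, -166.1]
contact_force: [0.2, -0.1, 0.6]
gripper_width: 0.0004
gripper_force: 0.0
```

Request:
{"name": "play_rows", "arguments": {"rows": [{"slide": [0, 0, 0.01], "delta_rot": [0, 0, 0], "fingers": -1}, {"slide": [0, 0, 0], "delta_rot": [0, 0, 0], "fingers": -1}, {"slide": [0, 0, 0], "delta_rot": [0, 0, 0], "fingers": -1}]}}

```text
time_s: 14.28
tcp_pos: [0.4988, -0.1501, 0.0442]
eef_rot: [-180.0, 0.0, -166.1]
contact_force: [0.7, -0.0, 0.7]
gripper_width: 0.0004
gripper_force: 0.0
```

Request:
{"name": "play_rows", "arguments": {"rows": [{"slide": [0, 0, 0.008], "delta_rot": [0, 0, 0], "fingers": -1}, {"slide": [0, 0, 0], "delta_rot": [0, 0, 0], "fingers": -1}, {"slide": [0, 0, 0], "delta_rot": [0, 0, 0], "fingers": -1}]}}

```text
time_s: 14.65
tcp_pos: [0.4988, -0.15, 0.043]
eef_rot: [180.0, -0.0, -166.1]
contact_force: [0.0, -0.9, -0.2]
gripper_width: 0.0006
gripper_force: 0.0
```

Request:
{"name": "play_rows", "arguments": {"rows": [{"slide": [0, 0, 0.006], "delta_rot": [0, 0, 0], "fingers": -1}, {"slide": [0, 0, 0], "delta_rot": [0, 0, 0], "fingers": -1}, {"slide": [0, 0, 0], "delta_rot": [0, 0, 0], "fingers": -1}]}}

```text
time_s: 15.02
tcp_pos: [0.4988, -0.15, 0.0421]
eef_rot: [180.0, -0.0, -166.1]
contact_force: [-0.0, 0.1, 0.1]
gripper_width: 0.0003
gripper_force: 0.0
```

```bash
python3 - <<'E'
from h import *
st()
E
```

```text
time_s 15.025
tcp_pos [ 0.4988 -0.15    0.0421]
eef_rot [ 1.799984e+02 -3.500000e-03 -1.660771e+02]
contact_force [-0.0056  0.1463  0.0903]
moment [-0.0074 -0.0116  0.0175]
gripper_width 0.0003
gripper_force 0.0
```

No contact at 0.0421, so it is already below flat-on-plywood. Going further.

Request:
{"name": "play_rows", "arguments": {"rows": [{"slide": [0, 0, 0.006], "delta_rot": [0, 0, 0], "fingers": -1}, {"slide": [0, 0, 0], "delta_rot": [0, 0, 0], "fingers": -1}, {"slide": [0, 0, 0], "delta_rot": [0, 0, 0], "fingers": -1}]}}

```text
time_s: 15.4
tcp_pos: [0.4988, -0.1501, 0.0412]
eef_rot: [-180.0, 0.0, -166.1]
contact_force: [-0.5, -0.2, 0.3]
gripper_width: 0.0006
gripper_force: 0.1
```

Request:
{"name": "play_rows", "arguments": {"rows": [{"slide": [0, 0, 0.005], "delta_rot": [0, 0, 0], "fingers": -1}, {"slide": [0, 0, 0], "delta_rot": [0, 0, 0], "fingers": -1}, {"slide": [0, 0, 0], "delta_rot": [0, 0, 0], "fingers": -1}]}}

```text
time_s: 15.78
tcp_pos: [0.4988, -0.15, 0.0405]
eef_rot: [180.0, 0.0, -166.1]
contact_force: [-1.0, 0.1, 2.3]
gripper_width: 0.0005
gripper_force: 1.0
```

Request:
{"name": "play_rows", "arguments": {"rows": [{"slide": [0, 0, 0.005], "delta_rot": [0, 0, 0], "fingers": -1}, {"slide": [0, 0, 0], "delta_rot": [0, 0, 0], "fingers": -1}, {"slide": [0, 0, 0], "delta_rot": [0, 0, 0], "fingers": -1}]}}

```text
time_s: 16.15
tcp_pos: [0.4989, -0.15, 0.0398]
eef_rot: [-180.0, 0.0, -166.1]
contact_force: [0.5, 1.0, 2.6]
gripper_width: 0.0004
gripper_force: 1.4
```

Contact came at about 0.041, so it is still tipped, not seated (and the lens got only about 2.8 N, below the switch point). Both tilt fits put the low side mostly towards −y, so I'll go back to the cage and push gently that way.

Request:
{"name": "play_rows", "arguments": {"rows": [{"slide": [0, 0, -0.1], "delta_rot": [0, 0, 0], "fingers": -1}, {"slide": [0, 0, -0.2], "delta_rot": [0, 0, 0], "fingers": 0.55}, {"slide": [0, 0, 0], "delta_rot": [0, 0, 0], "fingers": 0.55}, {"slide": [0, 0, 0], "delta_rot": [0, 0, 0], "fingers": 0.55}, {"slide": [0, 0, 0], "delta_rot": [0, 0, 0], "fingers": 0.55}, {"slide": [0, 0, 0], "delta_rot": [0, 0, 0], "fingers": 0.55}, {"slide": [0, 0, 0], "delta_rot": [0, 0, 0], "fingers": 0.55}, {"slide": [0, 0, 0], "delta_rot": [0, 0, 0], "fingers": 0.55}], "squeeze": 3}}

```text
time_s: 17.15
tcp_pos: [0.4987, -0.15, 0.0845]
eef_rot: [180.0, -0.0, -166.1]
contact_force: [-0.8, 0.2, 0.1]
gripper_width: 0.0644
gripper_force: 0.0
```

Request:
{"name": "play_rows", "arguments": {"rows": [{"slide": [0, 0, 0.2], "delta_rot": [0, 0, 0], "fingers": 0.55}, {"slide": [0, 0, 0.14], "delta_rot": [0, 0, 0], "fingers": 0.55}, {"slide": [0, 0, 0.025], "delta_rot": [0, 0, 0], "fingers": 0.55}, {"slide": [0, 0, 0], "delta_rot": [0, 0, 0], "fingers": 0.36}, {"slide": [0, 0, 0], "delta_rot": [0, 0, 0], "fingers": 0.36}, {"slide": [0, 0, 0], "delta_rot": [0, 0, 0], "fingers": 0.36}]}}

```text
time_s: 17.9
tcp_pos: [0.4993, -0.15, 0.0307]
eef_rot: [-180.0, 0.1, -166.1]
contact_force: [0.2, -0.2, 0.3]
gripper_width: 0.0597
gripper_force: 0.0
```

```bash
python3 - <<'E'
from fit import *
c=look("x1");st();print(fit(c["image"],0),fit(c["image"],0,True),rim(c["image"]))
E
```

```text
lens edge [(286, np.int64(281)), (292, np.int64(271)), (298, np.int64(267)), (304, np.int64(263)), (310, np.int64(261)), (316, np.int64(260)), (322, np.int64(260)), (328, np.int64(261)), (334, np.int64(262)), (340, np.int64(265)), (346, np.int64(269)), (352, np.int64(276)), (358, np.int64(289))]
case edge [(292, 244), (298, 241), (304, 238), (310, 237), (316, 235), (322, 235), (328, 236), (334, 236), (340, 238), (346, 241), (352, 244)]
lens row300 282 359
time_s 17.95
tcp_pos [ 0.4992 -0.15    0.0306]
eef_rot [-1.799867e+02  6.670000e-02 -1.660730e+02]
contact_force [0.0248 0.7448 0.5675]
moment [ 0.002   0.039  -0.0471]
gripper_width 0.0596
gripper_force 0.0
(array([3.85, 1.44, 6.51]), 0.5, 59) (array([   3.95,    1.4 ,    9.19,  -78.93, -268.45]), 0.37, 59) (array([2.65, 1.2 ]), 31, np.float64(0.35))
```

Request:
{"name": "play_rows", "arguments": {"rows": [{"slide": [0, 0, 0.014], "delta_rot": [0, 0, 0], "fingers": 0.36}, {"slide": [0, -0.007, 0], "delta_rot": [0, 0, 0], "fingers": 0.36}, {"slide": [0, -0.006, 0], "delta_rot": [0, 0, 0], "fingers": 0.36}, {"slide": [0, 0, 0], "delta_rot": [0, 0, 0], "fingers": 0.36}, {"slide": [0, 0, 0], "delta_rot": [0, 0, 0], "fingers": 0.36}]}}

```text
time_s: 18.58
tcp_pos: [0.4993, -0.152, 0.0278]
eef_rot: [180.0, -0.0, -166.1]
contact_force: [0.4, -0.7, 0.4]
gripper_width: 0.0595
gripper_force: 0.0
```

```bash
python3 - <<'E'
from fit import *
c=look("x2");st();print(fit(c["image"],0),fit(c["image"],0,True),rim(c["image"]))
E
```

```text
lens edge [(286, np.int64(291)), (292, np.int64(280)), (298, np.int64(272)), (304, np.int64(268)), (310, np.int64(265)), (316, np.int64(264)), (322, np.int64(263)), (328, np.int64(263)), (334, np.int64(264)), (340, np.int64(266)), (346, np.int64(269)), (352, np.int64(273)), (358, np.int64(281)), (364, np.int64(299))]
case edge [(292, 249), (298, 245), (304, 242), (310, 240), (316, 238), (322, 237), (328, 237), (334, 238), (340, 238), (346, 241), (352, 244)]
lens row300 285 364
time_s 18.625
tcp_pos [ 0.4993 -0.1519  0.0278]
eef_rot [ 1.799990e+02 -4.100000e-03 -1.660781e+02]
contact_force [-1.0387 -0.084  -0.9653]
moment [-0.0154 -0.0036  0.0157]
gripper_width 0.0597
gripper_force 0.0
(array([3.22, 3.21, 9.05]), 0.38, 59) (array([   3.14,    3.21,   10.76,  -18.19, -155.66]), 0.32, 59) (array([1.58, 3.05]), 32, np.float64(0.22))
```

Puck has not moved yet (only the cage's play taken up). Continue −y in small steps.

Request:
{"name": "play_rows", "arguments": {"rows": [{"slide": [0, -0.005, 0], "delta_rot": [0, 0, 0], "fingers": 0.36}, {"slide": [0, 0, 0], "delta_rot": [0, 0, 0], "fingers": 0.36}, {"slide": [0, 0, 0], "delta_rot": [0, 0, 0], "fingers": 0.36}]}}

```text
time_s: 19.0
tcp_pos: [0.4995, -0.1527, 0.0279]
eef_rot: [-180.0, 0.0, -166.1]
contact_force: [0.5, 0.1, 0.6]
gripper_width: 0.0592
gripper_force: 0.0
```

```bash
python3 - <<'E'
from fit import *
c=look("x3");st();print(fit(c["image"],0),fit(c["image"],0,True),rim(c["image"]))
E
```

```text
lens edge [(292, np.int64(283)), (298, np.int64(274)), (304, np.int64(270)), (310, np.int64(267)), (316, np.int64(265)), (322, np.int64(264)), (328, np.int64(264)), (334, np.int64(265)), (340, np.int64(266)), (346, np.int64(269)), (352, np.int64(273)), (358, np.int64(280)), (364, np.int64(294))]
case edge [(292, 249), (298, 244), (304, 240), (310, 239), (316, 237), (322, 236), (328, 236), (334, 237), (340, 238), (346, 240), (352, 243)]
lens row300 287 365
time_s 19.05
tcp_pos [ 0.4995 -0.1527  0.0279]
eef_rot [-1.799984e+02  1.400000e-03 -1.660758e+02]
contact_force [ 0.3412  0.5201 -0.5875]
moment [ 0.0357  0.0153 -0.0529]
gripper_width 0.0594
gripper_force 0.0151
(array([2.38, 4.03, 7.55]), 0.3, 59) (array([  2.32,   4.02,   8.13,  -0.21, -50.57]), 0.29, 59) (array([1.48, 3.66]), 32, np.float64(0.22))
```

Request:
{"name": "play_rows", "arguments": {"rows": [{"slide": [0, -0.005, 0], "delta_rot": [0, 0, 0], "fingers": 0.36}, {"slide": [0, 0, 0], "delta_rot": [0, 0, 0], "fingers": 0.36}, {"slide": [0, 0, 0], "delta_rot": [0, 0, 0], "fingers": 0.36}]}}

```text
time_s: 19.42
tcp_pos: [0.4996, -0.1534, 0.0278]
eef_rot: [180.0, -0.0, -166.1]
contact_force: [1.0, 0.2, 0.8]
gripper_width: 0.0594
gripper_force: 0.2
```

```bash
python3 - <<'E'
from fit import *
c=look("x4");st();print(fit(c["image"],0),fit(c["image"],0,True),rim(c["image"]))
E
```

```text
lens edge [(292, np.int64(283)), (298, np.int64(274)), (304, np.int64(270)), (310, np.int64(267)), (316, np.int64(265)), (322, np.int64(264)), (328, np.int64(264)), (334, np.int64(265)), (340, np.int64(266)), (346, np.int64(269)), (352, np.int64(273)), (358, np.int64(280)), (364, np.int64(294))]
case edge [(292, 248), (298, 244), (304, 240), (310, 239), (316, 237), (322, 236), (328, 237), (334, 237), (340, 238), (346, 241), (352, 243)]
lens row300 288 365
time_s 19.475
tcp_pos [ 0.4996 -0.1534  0.0279]
eef_rot [ 1.800000e+02 -1.000000e-04 -1.660773e+02]
contact_force [-0.1004 -0.0006 -0.2851]
moment [ 0.1244  0.064  -0.0063]
gripper_width 0.0599
gripper_force 0.1801
(array([2.35, 4.07, 7.5 ]), 0.29, 59) (array([  2.3 ,   4.07,   8.01,   0.53, -43.42]), 0.28, 59) (array([1.49, 4.27]), 32, np.float64(0.28))
```

At the first step the tilt vanished and the lens fell to 0.0354 in this fit, against 0.040 when flat on top: a drop of about 4.5 mm, so it is in. The next step moved it only within its clearance (finger force 0.2 N). Stop sliding: open, lift, shut the fingers and press the lens.

Request:
{"name": "play_rows", "arguments": {"rows": [{"slide": [0, 0.008, 0], "delta_rot": [0, 0, 0], "fingers": 0.55}, {"slide": [0, 0, 0], "delta_rot": [0, 0, 0], "fingers": 0.55}, {"slide": [0, 0, 0], "delta_rot": [0, 0, 0], "fingers": 0.55}, {"slide": [0, 0, -0.1], "delta_rot": [0, 0, 0], "fingers": 0.55}, {"slide": [0, 0, -0.2], "delta_rot": [0, 0, 0], "fingers": 0.55}, {"slide": [0.003, 0.004, 0], "delta_rot": [0, 0, 0], "fingers": -1}, {"slide": [0, 0, 0], "delta_rot": [0, 0, 0], "fingers": -1}, {"slide": [0, 0, 0], "delta_rot": [0, 0, 0], "fingers": -1}], "squeeze": 5}}

```text
time_s: 20.48
tcp_pos: [0.4983, -0.1518, 0.0725]
eef_rot: [180.0, -0.0, -166.1]
contact_force: [-0.4, -0.2, -0.3]
gripper_width: 0.0437
gripper_force: 0.0
```

Request:
{"name": "play_rows", "arguments": {"rows": [{"slide": [0, 0, 0], "delta_rot": [0, 0, 0], "fingers": -1}, {"slide": [0, 0, 0], "delta_rot": [0, 0, 0], "fingers": -1}, {"slide": [0, 0, 0.12], "delta_rot": [0, 0, 0], "fingers": -1}, {"slide": [0, 0, 0.08], "delta_rot": [0, 0, 0], "fingers": -1}, {"slide": [0, 0, 0], "delta_rot": [0, 0, 0], "fingers": -1}, {"slide": [0, 0, 0], "delta_rot": [0, 0, 0], "fingers": -1}]}}

```text
time_s: 21.22
tcp_pos: [0.499, -0.1518, 0.0431]
eef_rot: [-180.0, -0.0, -166.1]
contact_force: [-0.5, -0.3, 0.3]
gripper_width: 0.0002
gripper_force: 0.0
```

Request:
{"name": "play_rows", "arguments": {"rows": [{"slide": [0, 0, 0.019], "delta_rot": [0, 0, 0], "fingers": -1}, {"slide": [0, 0, 0], "delta_rot": [0, 0, 0], "fingers": -1}, {"slide": [0, 0, 0], "delta_rot": [0, 0, 0], "fingers": -1}]}}

```text
time_s: 21.6
tcp_pos: [0.4988, -0.1518, 0.0402]
eef_rot: [-180.0, 0.0, -166.1]
contact_force: [-0.6, -0.2, 0.9]
gripper_width: 0.0004
gripper_force: 0.0
```

Request:
{"name": "play_rows", "arguments": {"rows": [{"slide": [0, 0, 0.01], "delta_rot": [0, 0, 0], "fingers": -1}, {"slide": [0, 0, 0], "delta_rot": [0, 0, 0], "fingers": -1}, {"slide": [0, 0, 0], "delta_rot": [0, 0, 0], "fingers": -1}]}}

```text
time_s: 21.98
tcp_pos: [0.4988, -0.1517, 0.0385]
eef_rot: [180.0, -0.0, -166.1]
contact_force: [0.3, -0.5, 0.7]
gripper_width: 0.0002
gripper_force: 0.0
```

Request:
{"name": "play_rows", "arguments": {"rows": [{"slide": [0, 0, 0.008], "delta_rot": [0, 0, 0], "fingers": -1}, {"slide": [0, 0, 0], "delta_rot": [0, 0, 0], "fingers": -1}, {"slide": [0, 0, 0], "delta_rot": [0, 0, 0], "fingers": -1}]}}

```text
time_s: 22.35
tcp_pos: [0.4989, -0.1518, 0.0374]
eef_rot: [-180.0, 0.0, -166.1]
contact_force: [0.2, 0.6, 1.6]
gripper_width: 0.001
gripper_force: 1.1
```

Contact at 0.0375: fully seated. Now press the switch to its stop.

Request:
{"name": "play_rows", "arguments": {"rows": [{"slide": [0, 0, 0.012], "delta_rot": [0, 0, 0], "fingers": -1}, {"slide": [0, 0, 0.006], "delta_rot": [0, 0, 0], "fingers": -1}, {"slide": [0, 0, 0], "delta_rot": [0, 0, 0], "fingers": -1}, {"slide": [0, 0, 0], "delta_rot": [0, 0, 0], "fingers": -1}]}}

```text
time_s: 22.85
tcp_pos: [0.4989, -0.1518, 0.0347]
eef_rot: [-180.0, 0.0, -166.1]
contact_force: [-0.3, 0.4, 5.3]
gripper_width: 0.0005
gripper_force: 2.4
```

Request:
{"name": "play_rows", "arguments": {"rows": [{"slide": [0, 0, 0.004], "delta_rot": [0, 0, 0], "fingers": -1}, {"slide": [0, 0, 0], "delta_rot": [0, 0, 0], "fingers": -1}, {"slide": [0, 0, 0], "delta_rot": [0, 0, 0], "fingers": -1}]}}

```text
time_s: 23.22
tcp_pos: [0.4989, -0.1518, 0.0346]
eef_rot: [-180.0, 0.0, -166.1]
contact_force: [-2.9, 2.2, 10.0]
gripper_width: 0.0003
gripper_force: 5.1
```

Request:
{"name": "play_rows", "arguments": {"rows": [{"slide": [0, 0, -0.05], "delta_rot": [0, 0, 0], "fingers": -1}, {"slide": [0, 0, -0.3], "delta_rot": [0, 0, 0], "fingers": -1}, {"slide": [-0.25, 0.2, -0.05], "delta_rot": [0, 0, 0], "fingers": -1}, {"slide": [-0.1, 0.1, 0], "delta_rot": [0, 0, 0], "fingers": -1}, {"slide": [0, 0, 0], "delta_rot": [0, 0, 0], "fingers": -1}, {"slide": [0, 0, 0], "delta_rot": [0, 0, 0], "fingers": -1}]}}

```text
time_s: 23.98
tcp_pos: [0.5378, -0.0957, 0.0932]
eef_rot: [180.0, -0.1, -166.1]
contact_force: [-0.7, -0.9, 0.3]
gripper_width: 0.0002
gripper_force: 0.0
```

```bash
python3 - <<'E'
from tl import *
c=cap("wrist");cv2.imwrite("pics/v3.png",c["image"]);u,v=proj(c,[.4975,-.1515,.0375]);e=ell(c["image"],(u,v))[0]
print(u,v,e);print(atz(c,*e[0],.0375));old=cv2.imread("pics/v1.png");print("lens BGR",c["image"][int(e[0][1]),int(e[0][0])],"before",old[181,247],old[165,247]);st()
E
```

```text
248.39981344798736 183.0910416861036 ((251.400390625, 182.67413330078125), (61.557708740234375, 63.69757843017578), 144.74102783203125)
[ 0.49679697 -0.1497325   0.0375    ]
lens BGR [ 85 167 194] before [ 78 159 186] [108 213 215]
time_s 24.025
tcp_pos [ 0.5378 -0.0959  0.0933]
eef_rot [ 1.799816e+02 -9.930000e-02 -1.660958e+02]
contact_force [ 0.4812  0.425  -0.3447]
moment [-0.0547  0.0054  0.0025]
gripper_width 0.0004
gripper_force 0.0
```

```bash
python3 -c "
from plant import r
print(r.close_job())"
```

```text
the job is handed in; nothing more can be done
None
```

The puck light sits flat in the recess (lens top felt at 37.4 mm against 37.5 mm for fully seated); I pressed its lens to the stop at about 10 N and let go, then handed the job in at about 24 s, though no picture confirms the lamp is lit, and an early touch while it was still tipped reached 2.8 N, below the 4 N switch point.

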